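# Fill the empty pockets of the rearing rack

## Task

Put a blue-lidded spare jar from the green mat into every empty pocket of the sloping yellow rack, easing each one in along the slope of its pocket right down to the floor before letting go, and stand the leftover blue-lidded jars upright on the low metal shelf, side by side along its middle, less than a finger's width apart. Set every jar down gently without dropping it, and leave the jars already in the rack, the red-lidded jar and everything else where they are.

Things in the scene. Friction and masses are not known exactly. Their poses are not given: they have to be found in the camera images.
- rack: fixed yellow block with four square pockets in a row, 90 (x, up the slope) x 340 (y, along the row) x 48 mm (z, thickness), its top face sloping 25 degrees towards the robot, lower edge nearest the robot; origin at the centre of its underside (105 mm above the table), z square to the sloping face: pockets go straight in along -z
- pocket0 (a point): centre of the floor of pocket 0: 58 mm (rack x) x 60 mm (rack y) wide, 40 mm deep, dark floor; the mouth lies 40 mm from here along the rack's z; pockets are 80 mm apart along the row. It may be empty or already hold a jar
- pocket1 (a point): centre of the floor of pocket 1: 58 mm (rack x) x 60 mm (rack y) wide, 40 mm deep, dark floor; the mouth lies 40 mm from here along the rack's z; pockets are 80 mm apart along the row. It may be empty or already hold a jar
- pocket2 (a point): centre of the floor of pocket 2: 58 mm (rack x) x 60 mm (rack y) wide, 40 mm deep, dark floor; the mouth lies 40 mm from here along the rack's z; pockets are 80 mm apart along the row. It may be empty or already hold a jar
- pocket3 (a point): centre of the floor of pocket 3: 58 mm (rack x) x 60 mm (rack y) wide, 40 mm deep, dark floor; the mouth lies 40 mm from here along the rack's z; pockets are 80 mm apart along the row. It may be empty or already hold a jar
- housed0: clear round jar with soil inside and a flat blue lid, 52 mm across, 95 mm tall overall, the same width all the way up; origin at the centre of its underside, z up its axis. It already stands in one of the rack's pockets, leaning with the rack, sticking out 55 mm; leave it there
- housed1: clear round jar with soil inside and a flat blue lid, 52 mm across, 95 mm tall overall, the same width all the way up; origin at the centre of its underside, z up its axis. It already stands in one of the rack's pockets, leaning with the rack, sticking out 55 mm; leave it there
- spare0: spare: clear round jar with soil inside and a flat blue lid, 52 mm across, 95 mm tall overall, the same width all the way up; origin at the centre of its underside, z up its axis. Starts upright on the green mat (4 mm thick) among other things; 130 g or so
- spare1: spare: clear round jar with soil inside and a flat blue lid, 52 mm across, 95 mm tall overall, the same width all the way up; origin at the centre of its underside, z up its axis. Starts upright on the green mat (4 mm thick) among other things; 130 g or so
- spare2: spare: clear round jar with soil inside and a flat blue lid, 52 mm across, 95 mm tall overall, the same width all the way up; origin at the centre of its underside, z up its axis. Starts upright on the green mat (4 mm thick) among other things; 130 g or so
- spare3: spare: clear round jar with soil inside and a flat blue lid, 52 mm across, 95 mm tall overall, the same width all the way up; origin at the centre of its underside, z up its axis. Starts upright on the green mat (4 mm thick) among other things; 130 g or so
- ledge: low metal shelf, 110 mm deep (x) x 240 mm long (y), its flat top 50 mm above its origin (centre of its underside, on the table), empty at the start; fixed
- redjar: the same kind of jar but with a red lid, on the mat among the spares; not to be used or disturbed; origin at the centre of its underside
- dishes: stack of three round flat dishes, 57 mm across, 39 mm high, on the mat among the spares; leave alone; origin at the centre of its underside
- brush: brush about 150 mm long lying on the table before the rack; leave alone; origin under its middle, x along it
- tub: big clear tub, 185 mm across, 112 mm high, at the far left; leave alone; origin at the centre of its underside
- spray: white bottle with an orange cap, 60 mm across, 170 mm tall, far right; leave alone; origin at the centre of its underside
- tin: tin with a green label, 68 mm across, 80 mm tall, far right; leave alone; origin at the centre of its underside
There are look-alikes about, which are no part of the job. What is shaped like the spare2 but orange or turquoise is not meant.

How it is judged:
At the end, for the whole second after the job is handed in: Each pocket holds a blue-lidded jar (underside within 12 mm of the floor centre, axis within 0.2 rad of the pocket's); each other spare stands upright (0.1 rad) on the low shelf within 25 mm of its centre line, 95 mm of its middle, 80 mm centre to centre; all at rest (((distance between spare0 and pocket0 below 0.012 m and angle between the z axis of spare0 and the z axis of rack, either way round below 0.2 rad) or (distance between spare1 and pocket0 below 0.012 m and angle between the z axis of spare1 and the z axis of rack, either way round below 0.2 rad) or (distance between spare2 and pocket0 below 0.012 m and angle between the z axis of spare2 and the z axis of rack, either way round below 0.2 rad) or (distance between spare3 and pocket0 below 0.012 m and angle between the z axis of spare3 and the z axis of rack, either way round below 0.2 rad) or (distance between housed0 and pocket0 below 0.012 m and angle between the z axis of housed0 and the z axis of rack, either way round below 0.2 rad) or (distance between housed1 and pocket0 below 0.012 m and angle between the z axis of housed1 and the z axis of rack, either way round below 0.2 rad)) and ((distance between spare0 and pocket1 below 0.012 m and angle between the z axis of spare0 and the z axis of rack, either way round below 0.2 rad) or (distance between spare1 and pocket1 below 0.012 m and angle between the z axis of spare1 and the z axis of rack, either way round below 0.2 rad) or (distance between spare2 and pocket1 below 0.012 m and angle between the z axis of spare2 and the z axis of rack, either way round below 0.2 rad) or (distance between spare3 and pocket1 below 0.012 m and angle between the z axis of spare3 and the z axis of rack, either way round below 0.2 rad) or (distance between housed0 and pocket1 below 0.012 m and angle between the z axis of housed0 and the z axis of rack, either way round below 0.2 rad) or (distance between housed1 and pocket1 below 0.012 m and angle between the z axis of housed1 and the z axis of rack, either way round below 0.2 rad)) and ((distance between spare0 and pocket2 below 0.012 m and angle between the z axis of spare0 and the z axis of rack, either way round below 0.2 rad) or (distance between spare1 and pocket2 below 0.012 m and angle between the z axis of spare1 and the z axis of rack, either way round below 0.2 rad) or (distance between spare2 and pocket2 below 0.012 m and angle between the z axis of spare2 and the z axis of rack, either way round below 0.2 rad) or (distance between spare3 and pocket2 below 0.012 m and angle between the z axis of spare3 and the z axis of rack, either way round below 0.2 rad) or (distance between housed0 and pocket2 below 0.012 m and angle between the z axis of housed0 and the z axis of rack, either way round below 0.2 rad) or (distance between housed1 and pocket2 below 0.012 m and angle between the z axis of housed1 and the z axis of rack, either way round below 0.2 rad)) and ((distance between spare0 and pocket3 below 0.012 m and angle between the z axis of spare0 and the z axis of rack, either way round below 0.2 rad) or (distance between spare1 and pocket3 below 0.012 m and angle between the z axis of spare1 and the z axis of rack, either way round below 0.2 rad) or (distance between spare2 and pocket3 below 0.012 m and angle between the z axis of spare2 and the z axis of rack, either way round below 0.2 rad) or (distance between spare3 and pocket3 below 0.012 m and angle between the z axis of spare3 and the z axis of rack, either way round below 0.2 rad) or (distance between housed0 and pocket3 below 0.012 m and angle between the z axis of housed0 and the z axis of rack, either way round below 0.2 rad) or (distance between housed1 and pocket3 below 0.012 m and angle between the z axis of housed1 and the z axis of rack, either way round below 0.2 rad)) and ((x of spare0 in the frame of ledge between -0.025 and 0.025 m and y of spare0 in the frame of ledge between -0.095 and 0.095 m and z of spare0 in the frame of ledge between 0.044 and 0.058 m and angle between spare0's own z axis and vertical below 0.1 rad) or (distance between spare0 and pocket0 below 0.012 m and angle between the z axis of spare0 and the z axis of rack, either way round below 0.2 rad) or (distance between spare0 and pocket1 below 0.012 m and angle between the z axis of spare0 and the z axis of rack, either way round below 0.2 rad) or (distance between spare0 and pocket2 below 0.012 m and angle between the z axis of spare0 and the z axis of rack, either way round below 0.2 rad) or (distance between spare0 and pocket3 below 0.012 m and angle between the z axis of spare0 and the z axis of rack, either way round below 0.2 rad)) and ((x of spare1 in the frame of ledge between -0.025 and 0.025 m and y of spare1 in the frame of ledge between -0.095 and 0.095 m and z of spare1 in the frame of ledge between 0.044 and 0.058 m and angle between spare1's own z axis and vertical below 0.1 rad) or (distance between spare1 and pocket0 below 0.012 m and angle between the z axis of spare1 and the z axis of rack, either way round below 0.2 rad) or (distance between spare1 and pocket1 below 0.012 m and angle between the z axis of spare1 and the z axis of rack, either way round below 0.2 rad) or (distance between spare1 and pocket2 below 0.012 m and angle between the z axis of spare1 and the z axis of rack, either way round below 0.2 rad) or (distance between spare1 and pocket3 below 0.012 m and angle between the z axis of spare1 and the z axis of rack, either way round below 0.2 rad)) and ((x of spare2 in the frame of ledge between -0.025 and 0.025 m and y of spare2 in the frame of ledge between -0.095 and 0.095 m and z of spare2 in the frame of ledge between 0.044 and 0.058 m and angle between spare2's own z axis and vertical below 0.1 rad) or (distance between spare2 and pocket0 below 0.012 m and angle between the z axis of spare2 and the z axis of rack, either way round below 0.2 rad) or (distance between spare2 and pocket1 below 0.012 m and angle between the z axis of spare2 and the z axis of rack, either way round below 0.2 rad) or (distance between spare2 and pocket2 below 0.012 m and angle between the z axis of spare2 and the z axis of rack, either way round below 0.2 rad) or (distance between spare2 and pocket3 below 0.012 m and angle between the z axis of spare2 and the z axis of rack, either way round below 0.2 rad)) and ((x of spare3 in the frame of ledge between -0.025 and 0.025 m and y of spare3 in the frame of ledge between -0.095 and 0.095 m and z of spare3 in the frame of ledge between 0.044 and 0.058 m and angle between spare3's own z axis and vertical below 0.1 rad) or (distance between spare3 and pocket0 below 0.012 m and angle between the z axis of spare3 and the z axis of rack, either way round below 0.2 rad) or (distance between spare3 and pocket1 below 0.012 m and angle between the z axis of spare3 and the z axis of rack, either way round below 0.2 rad) or (distance between spare3 and pocket2 below 0.012 m and angle between the z axis of spare3 and the z axis of rack, either way round below 0.2 rad) or (distance between spare3 and pocket3 below 0.012 m and angle between the z axis of spare3 and the z axis of rack, either way round below 0.2 rad)) and (not (x of spare0 in the frame of ledge between -0.025 and 0.025 m and y of spare0 in the frame of ledge between -0.095 and 0.095 m and z of spare0 in the frame of ledge between 0.044 and 0.058 m and angle between spare0's own z axis and vertical below 0.1 rad) or not (x of spare1 in the frame of ledge between -0.025 and 0.025 m and y of spare1 in the frame of ledge between -0.095 and 0.095 m and z of spare1 in the frame of ledge between 0.044 and 0.058 m and angle between spare1's own z axis and vertical below 0.1 rad) or horizontal distance between spare0 and spare1 below 0.08 m) and (not (x of spare0 in the frame of ledge between -0.025 and 0.025 m and y of spare0 in the frame of ledge between -0.095 and 0.095 m and z of spare0 in the frame of ledge between 0.044 and 0.058 m and angle between spare0's own z axis and vertical below 0.1 rad) or not (x of spare2 in the frame of ledge between -0.025 and 0.025 m and y of spare2 in the frame of ledge between -0.095 and 0.095 m and z of spare2 in the frame of ledge between 0.044 and 0.058 m and angle between spare2's own z axis and vertical below 0.1 rad) or horizontal distance between spare0 and spare2 below 0.08 m) and (not (x of spare0 in the frame of ledge between -0.025 and 0.025 m and y of spare0 in the frame of ledge between -0.095 and 0.095 m and z of spare0 in the frame of ledge between 0.044 and 0.058 m and angle between spare0's own z axis and vertical below 0.1 rad) or not (x of spare3 in the frame of ledge between -0.025 and 0.025 m and y of spare3 in the frame of ledge between -0.095 and 0.095 m and z of spare3 in the frame of ledge between 0.044 and 0.058 m and angle between spare3's own z axis and vertical below 0.1 rad) or horizontal distance between spare0 and spare3 below 0.08 m) and (not (x of spare1 in the frame of ledge between -0.025 and 0.025 m and y of spare1 in the frame of ledge between -0.095 and 0.095 m and z of spare1 in the frame of ledge between 0.044 and 0.058 m and angle between spare1's own z axis and vertical below 0.1 rad) or not (x of spare2 in the frame of ledge between -0.025 and 0.025 m and y of spare2 in the frame of ledge between -0.095 and 0.095 m and z of spare2 in the frame of ledge between 0.044 and 0.058 m and angle between spare2's own z axis and vertical below 0.1 rad) or horizontal distance between spare1 and spare2 below 0.08 m) and (not (x of spare1 in the frame of ledge between -0.025 and 0.025 m and y of spare1 in the frame of ledge between -0.095 and 0.095 m and z of spare1 in the frame of ledge between 0.044 and 0.058 m and angle between spare1's own z axis and vertical below 0.1 rad) or not (x of spare3 in the frame of ledge between -0.025 and 0.025 m and y of spare3 in the frame of ledge between -0.095 and 0.095 m and z of spare3 in the frame of ledge between 0.044 and 0.058 m and angle between spare3's own z axis and vertical below 0.1 rad) or horizontal distance between spare1 and spare3 below 0.08 m) and (not (x of spare2 in the frame of ledge between -0.025 and 0.025 m and y of spare2 in the frame of ledge between -0.095 and 0.095 m and z of spare2 in the frame of ledge between 0.044 and 0.058 m and angle between spare2's own z axis and vertical below 0.1 rad) or not (x of spare3 in the frame of ledge between -0.025 and 0.025 m and y of spare3 in the frame of ledge between -0.095 and 0.095 m and z of spare3 in the frame of ledge between 0.044 and 0.058 m and angle between spare3's own z axis and vertical below 0.1 rad) or horizontal distance between spare2 and spare3 below 0.08 m) and linear speed of each of spare0, spare1, spare2, spare3, housed0, housed1 below 0.03 m/s); the robot touches nothing.
It fails at once if a jar already in the rack, or a thing that is not a blue-lidded spare, is disturbed (shifted by more than 20 mm) (distance of any of housed0, housed1, redjar, dishes, brush, tub, spray, tin from where it was at the start of the episode above 0.02 m).
It fails at once if a spare jar is let go over the rack while not in line with its pocket (more than 14 degrees off) or more than 25 mm above the pocket's floor ((contact force between the fingers and spare0 below 0.05 N and x of spare0 in the frame of rack between -0.06 and 0.06 m and y of spare0 in the frame of rack between -0.18 and 0.18 m and z of spare0 in the frame of rack between -0.02 and 0.2 m and (angle between the z axis of spare0 and the z axis of rack, either way round above 0.25 rad or z of spare0 in the frame of rack above 0.033 m)) or (contact force between the fingers and spare1 below 0.05 N and x of spare1 in the frame of rack between -0.06 and 0.06 m and y of spare1 in the frame of rack between -0.18 and 0.18 m and z of spare1 in the frame of rack between -0.02 and 0.2 m and (angle between the z axis of spare1 and the z axis of rack, either way round above 0.25 rad or z of spare1 in the frame of rack above 0.033 m)) or (contact force between the fingers and spare2 below 0.05 N and x of spare2 in the frame of rack between -0.06 and 0.06 m and y of spare2 in the frame of rack between -0.18 and 0.18 m and z of spare2 in the frame of rack between -0.02 and 0.2 m and (angle between the z axis of spare2 and the z axis of rack, either way round above 0.25 rad or z of spare2 in the frame of rack above 0.033 m)) or (contact force between the fingers and spare3 below 0.05 N and x of spare3 in the frame of rack between -0.06 and 0.06 m and y of spare3 in the frame of rack between -0.18 and 0.18 m and z of spare3 in the frame of rack between -0.02 and 0.2 m and (angle between the z axis of spare3 and the z axis of rack, either way round above 0.25 rad or z of spare3 in the frame of rack above 0.033 m))).
It fails at once if a spare jar is dropped or knocked flying (faster than 0.45 m/s while the fingers do not touch it) ((contact force between the fingers and spare0 below 0.05 N and linear speed of spare0 above 0.45 m/s) or (contact force between the fingers and spare1 below 0.05 N and linear speed of spare1 above 0.45 m/s) or (contact force between the fingers and spare2 below 0.05 N and linear speed of spare2 above 0.45 m/s) or (contact force between the fingers and spare3 below 0.05 N and linear speed of spare3 above 0.45 m/s)).
It also fails if it takes over 72 s, if anything falls off the work surface, if the arm or the gripper's body presses on something with over 40 N, if the wrist force passes 120 N, or if a joint passes its speed limit or range.

## Robot

A 7-joint arm with a two-finger parallel gripper is mounted at the origin on the work surface. World frame = base frame: x ahead of the robot, y to its left, z up, the work surface at z = 0. Lengths are in m, angles in rad, forces in N, time in s.
With the tool pointing down it reaches from about 0.425 to 1.025 m from the base axis. Payload 3.6 kg.
Tool frame: the origin (TCP) lies between the finger pads; the fingertips stand 25 mm ahead of it and the grasp point (between the pads) lies 6 mm ahead of it; z points along the fingers, y is the line along which they close (so a half turn about z gives the same grasp; the last joint's range is limited). The gripper opens to 85 mm and grips with 20 to 120 N. Pads are 22 mm wide; open, the fingers measure 114 mm over their backs; the gripper's body (76 mm by 85 mm) begins 54 mm behind the grasp point. The pads swing forward as they close: fully open they stand 13 mm farther back than shut.
Start: joints at [-1.403, 0.591, 0.048, 1.609, -0.033, 0.943, -0.034], TCP at [0.187, 0.7, 0.256] pointing down, gripper open.
Joint ranges: [-2.69, 2.69], [-0.47, 2.24], [-1.27, 1.36], [0.19, 2.51], [-1.53, 4.68], [0.08, 2.07], [-3.09, 3.09]. Speed limits (rad/s): [2.57, 2.57, 3.14, 3.14, 3.14, 3.14, 3.14].

## Interface

Orientations are given as [roll, pitch, yaw] about the fixed x, y, z axes, in that order (R = Rz(yaw) Ry(pitch) Rx(roll)).
In Python, from station import ctrl, snapshot gives the robot as it stands. The module is installed in compiled form; this text tells all that it offers.
- The arm moves only by the tool apply_moves, never from a script. Its argument "deltas" is a list of rows, each a list of 5 numbers: the shift along the world's x, y, z in mm, then the turn about the world's z in degrees, then the finger opening in mm, from 0 to 85.4. A call has 1 to 12 rows; each row is the pose to reach, as a shift and turn from the pose commanded when the call began; what a row does not reach only later rows make up. A row lasts 1/12 s, in which the tool goes at most 41.7 mm and 7.16 degrees, less where a joint would pass 70% of its speed; a pose out of reach is approached as far as the arm can. A call with a gripper value outside its range is refused whole. The fingers move at their own pace and stop on an object; "newtons" is the grip in N (left out, the last holds). Time passes only in rows, so rows that repeat a pose let the fingers close. It gives the time, the measured TCP pose, the force, the opening and the grip force at its end, in the units of the state.
- ctrl.get_obs(): the state, without advancing time (a new reading comes with each control period).
- snapshot(name): name is "scene" or "side" or "wrist"; returns a dict with "color" (384x512x3 uint8, red, green, blue), "K" (3x3 intrinsics, pixels), "R" (3x3) and "t" (3): a world point X has camera coordinates R X + t; the wrist camera has in their place "T_tool_cam" (4x4, takes a point from camera to tool coordinates, whose origin is the TCP and whose axes are the flange's). Camera axes: x right, y down, z forward; pixel columns grow to the right and rows downward; lengths in m; the calibration is good to about 2 mm. A picture is of the moment at which its call begins: read the wrist's pose just before it. There is no depth.
- ctrl.sign_off(): hands the job in; it is judged then, once.
The state is a dict: "clock": time; "joint_positions": joint angles; "joint_velocities": joint speeds; "joint_efforts": joint torques, N m; "eef_pos": TCP position; "eef_rot": TCP orientation; "force": force on the tool from outside, world axes, zero at the start; "torque": the same for the moment, N m; "opening": opening from 0.0 (shut) to 1.0 (fully open); "finger_force": force on a finger pad.
Only numpy, scipy, OpenCV 4.12 (cv2) and the standard library are available. Lean on these libraries where they do the work, as an engineer would, in place of code of your own. Each camera call takes 0.05 s, during which the arm holds its last target. There are 200 camera calls.

## Working session

There is one attempt and no reset: what is moved stays moved. The work goes in short steps, Python scripts to look and compute and a tool call to move; the robot and the scene stay as the last step left them, time stands still between calls to the robot, and variables do not carry over. Pictures are saved under pics/ and viewed, at most 10 in all, crops included, and the job is handed in when it is done.

Besides the shell and the picture viewer there is one more tool, called in YAML: its name, and indented under it one key for each argument. apply_moves: Moves the arm, as the interface text tells. Its arguments: {"type":"object","properties":{"deltas":{"type":"array"},"newtons":{"type":"number"}},"required":["deltas"]}

```bash
mkdir -p pics; cat > h.py <<'E'
from station import ctrl, snapshot
import numpy as np, cv2
def save(n,f,crop=None):
    s=snapshot(n); c=s['color']
    np.savez('pics/'+f+'.npz',**s)
    cv2.imwrite('pics/'+f+'.png',c[:,:,::-1]); return s
def ray(s,u,v):
    d=np.linalg.inv(s['K'])@np.array([u,v,1.]); R=s['R'];t=s['t']
    return -R.T@t, R.T@d
def onz(s,u,v,z):
    o,d=ray(s,u,v); return o+d*(z-o[2])/d[2]
def proj(s,X):
    p=s['K']@(s['R']@np.asarray(X,float)+s['t']); return p[:2]/p[2]
E
python3 - <<'E'
from h import *
a=save('scene','sc0');b=save('side','sd0')
print(a['color'].shape,-a['R'].T@a['t'],-b['R'].T@b['t'])
print(ctrl.get_obs())
both=np.vstack([a['color'],b['color']])
cv2.imwrite('pics/both0.png',cv2.resize(both[:,:,::-1],(400*1,600)))
E
```

```text
(384, 512, 3) [0.99366561 0.23134343 0.93630785] [-0.05815027 -0.86652045  0.69742583]
{'clock': 0.1, 'joint_positions': array([-1.40350973,  0.59203671,  0.04828238,  1.60972791, -0.03327174,
        0.94270035, -0.03375027]), 'joint_velocities': array([-0.00031585, -0.00123157, -0.00084302, -0.00267225, -0.00119534,
       -0.00028097, -0.00151813]), 'joint_efforts': array([ 3.89349705e-03, -5.49995399e+01,  1.55321091e+00, -1.98825413e+01,
        9.75805538e-03,  3.84038678e-03, -1.17887217e-05]), 'eef_pos': array([0.18673247, 0.69980095, 0.25523521]), 'eef_rot': array([-3.13952802e+00,  1.27087413e-04,  2.88087014e+00]), 'force': array([ 0.70597808,  0.24459394, -0.58301407]), 'torque': array([ 0.03586971,  0.03652522, -0.04378145]), 'finger_force': 0.0, 'opening': 0.9994457209892239}
```

View pics/sc0.png

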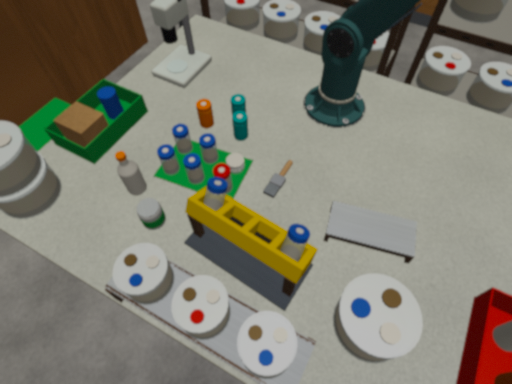

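View pics/sd0.png

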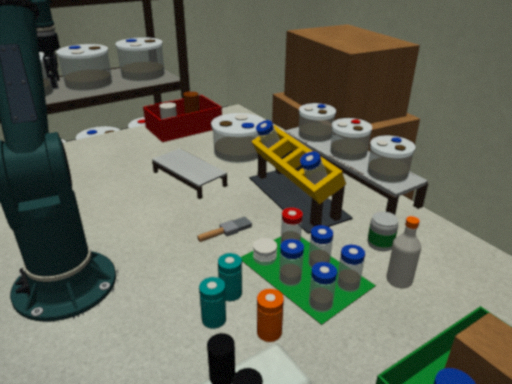

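```bash
cat >> h.py <<'E'
def blobs(c,kind,amin=25):
    h=cv2.cvtColor(c,cv2.COLOR_RGB2HSV)
    rng={'blue':((105,120,60),(125,255,255)),'red':((172,120,80),(180,255,255)),'yellow':((20,150,80),(32,255,255)),'green':((50,120,60),(75,255,255))}[kind]
    m=cv2.inRange(h,*rng)
    n,l,st,ce=cv2.connectedComponentsWithStats(m)
    return [(ce[i].round(1),st[i].tolist()) for i in range(1,n) if st[i,4]>=amin], l
E
python3 - <<'E'
from h import *
a=dict(np.load('pics/sc0.npz'));b=dict(np.load('pics/sd0.npz'))
for s,n in((a,'sc'),(b,'sd')):
    for k in('blue','red','yellow'):
        for ce,st in blobs(s['color'],k)[0]:
            print(n,k,ce,st,'z.09:',onz(s,*ce,.09).round(3),'z.19',onz(s,*ce,.19).round(3))
s=snapshot('wrist');print(s['K'],s['T_tool_cam'].round(4))
E
```

```text
sc blue [506.8  82.5] [502, 80, 10, 6, 47] z.09: [-0.306  0.524  0.09 ] z.19 [-0.153  0.49   0.19 ]
sc blue [109.7 100.8] [98, 87, 24, 31, 438] z.09: [ 0.447 -0.654  0.09 ] z.19 [ 0.512 -0.549  0.19 ]
sc blue [180.2 131.2] [173, 124, 15, 14, 126] z.09: [ 0.445 -0.362  0.09 ] z.19 [ 0.51  -0.292  0.19 ]
sc blue [207.1 141. ] [200, 134, 15, 14, 132] z.09: [ 0.438 -0.264  0.09 ] z.19 [ 0.503 -0.205  0.19 ]
sc blue [165.5 152.1] [158, 145, 16, 14, 141] z.09: [ 0.536 -0.351  0.09 ] z.19 [ 0.59  -0.282  0.19 ]
sc blue [192.  162.1] [185, 155, 15, 14, 134] z.09: [ 0.529 -0.258  0.09 ] z.19 [ 0.584 -0.2    0.19 ]
sc blue [217.  185.6] [208, 177, 19, 16, 201] z.09: [ 0.564 -0.146  0.09 ] z.19 [ 0.615 -0.102  0.19 ]
sc blue [298. 234.] [289, 225, 20, 18, 242] z.09: [0.591 0.123 0.09 ] z.19 [0.638 0.136 0.19 ]
sc blue [135.4 279.6] [130, 274, 12, 12, 109] z.09: [ 0.891 -0.173  0.09 ] z.19 [ 0.903 -0.125  0.19 ]
sc blue [360.5 307.5] [352, 299, 18, 18, 259] z.09: [0.692 0.333 0.09 ] z.19 [0.727 0.321 0.19 ]
sc blue [265.5 357.4] [260, 350, 12, 15, 145] z.09: [0.891 0.187 0.09 ] z.19 [0.903 0.193
[... 824 characters left out ...]
 245, 24, 20, 301] z.09: [ 0.534 -0.354  0.09 ] z.19 [ 0.436 -0.438  0.19 ]
sd blue [323.3 272.4] [312, 262, 25, 22, 365] z.09: [ 0.442 -0.364  0.09 ] z.19 [ 0.36  -0.447  0.19 ]
sd blue [453.1 376.8] [435, 368, 41, 16, 483] z.09: [ 0.451 -0.664  0.09 ] z.19 [ 0.367 -0.698  0.19 ]
sd yellow [301.  164.3] [251, 125, 94, 78, 2091] z.09: [0.703 0.039 0.09 ] z.19 [ 0.578 -0.11   0.19 ]
[[285.14621727   0.         262.23770459]
 [  0.         285.14621727 193.02957686]
 [  0.           0.           1.        ]] [[ 0.000e+00 -9.454e-01 -3.259e-01  8.430e-02]
 [ 1.000e+00 -4.000e-04  1.000e-03  1.200e-03]
 [-1.100e-03 -3.259e-01  9.454e-01 -1.164e-01]
 [ 0.000e+00  0.000e+00  0.000e+00  1.000e+00]]
```

apply_moves:
  deltas:
    - [240,-410,150,9.5,85]
    - [240,-410,150,9.5,85]
    - [240,-410,150,9.5,85]
    - [240,-410,150,9.5,85]
    - [240,-410,150,9.5,85]
    - [240,-410,150,9.5,85]
    - [240,-410,150,9.5,85]
    - [240,-410,150,9.5,85]
    - [240,-410,150,9.5,85]
    - [240,-410,150,9.5,85]
    - [240,-410,150,9.5,85]
    - [240,-410,150,9.5,85]

```text
clock: 1.15
eef_pos: [0.4275, 0.2881, 0.4069]
eef_rot: [-3.142, 0.0, 3.046]
force: [0.7, 0.4, 0.8]
opening: 0.995
finger_force: 0.0
```

apply_moves:
  deltas:
    - [150,-280,40,0,85]
    - [150,-280,40,0,85]
    - [150,-280,40,0,85]
    - [150,-280,40,0,85]
    - [150,-280,40,0,85]
    - [150,-280,40,0,85]
    - [150,-280,40,0,85]
    - [150,-280,40,0,85]
    - [150,-280,40,0,85]

```text
clock: 1.9
eef_pos: [0.5791, 0.002, 0.4472]
eef_rot: [-3.137, 0.004, 3.035]
force: [-0.0, 0.2, -0.2]
opening: 0.996
finger_force: 0.0
```

```bash
cat >> h.py <<'E'
from scipy.spatial.transform import Rotation as Ro
def wrist(f):
    o=ctrl.get_obs(); s=snapshot('wrist')
    T=np.eye(4);T[:3,:3]=Ro.from_euler('xyz',o['eef_rot']).as_matrix();T[:3,3]=o['eef_pos']
    C=np.linalg.inv(T@s['T_tool_cam']); s['R']=C[:3,:3];s['t']=C[:3,3]
    np.savez('pics/'+f+'.npz',**s); cv2.imwrite('pics/'+f+'.png',s['color'][:,:,::-1]); return s
E
python3 - <<'E'
from h import *
s=wrist('w0')
for k in('blue','yellow'):
  for ce,st in blobs(s['color'],k)[0]: print(k,ce,st,onz(s,*ce,.194).round(4))
E
```

```text
blue [79.6 72.4] [61, 55, 38, 35, 879] [ 0.4481 -0.2034  0.194 ]
blue [20.  84.3] [0, 68, 40, 34, 900] [ 0.4534 -0.2797  0.194 ]
blue [ 99.4 130.8] [82, 116, 35, 31, 697] [ 0.5177 -0.2     0.194 ]
blue [ 48.2 142.1] [30, 128, 36, 30, 723] [ 0.5247 -0.2703  0.194 ]
blue [362.3 190.1] [344, 172, 38, 37, 905] [0.6335 0.1341 0.194 ]
blue [190.1 192. ] [171, 174, 38, 37, 869] [ 0.6114 -0.1004  0.194 ]
blue [464.2 200. ] [451, 189, 27, 23, 484] [0.6628 0.2739 0.194 ]
blue [207.2 347.7] [201, 342, 13, 13, 127] [ 0.8894 -0.1244  0.194 ]
yellow [274.1 195.9] [166, 165, 220, 61, 7089] [0.6292 0.0136 0.194 ]
```

View pics/w0.png

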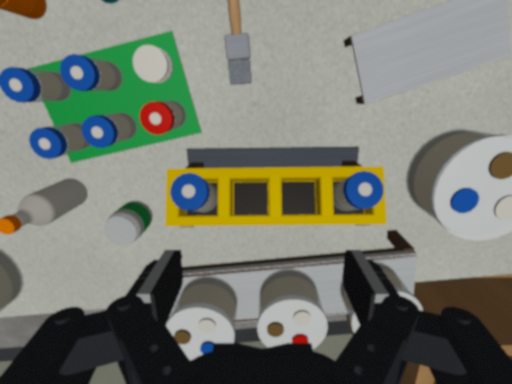

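```bash
cat > m.py <<'E'
from h import *
def onplane(s,uv,p0,n):
    o=-s['R'].T@s['t']; D=(np.c_[uv,np.ones(len(uv))]@np.linalg.inv(s['K']).T)@s['R']
    return o+D*((p0-o)@n/(D@n))[:,None]
def big(m):
    c,_=cv2.findContours(m,cv2.RETR_EXTERNAL,cv2.CHAIN_APPROX_NONE); c=max(c,key=cv2.contourArea); return cv2.convexHull(c)[:,0].astype(float)
A={n:dict(np.load(f'pics/{n}.npz')) for n in('sc0','sd0','w0')}
for n in('w0','sc0'):
    s=A[n];_,l=blobs(s['color'],'yellow');h=cv2.cvtColor(s['color'],cv2.COLOR_RGB2HSV)
    hull=big(cv2.inRange(h,(20,150,60),(32,255,255)))
    yaw=-.096;org=np.array([.668,.0125,.105])
    for it in range(3):
        R=Ro.from_euler('zy',[yaw,0]).as_matrix()@Ro.from_euler('y',-np.radians(25)).as_matrix()
        p0=org+R@[0,0,.048]; P=(onplane(s,hull,p0,R[:,2])-p0)@R
        (c,sz,an)=cv2.minAreaRect((P[:,:2]*1000).astype(np.float32))
        an=an if an<45 else an-90
        org=org+R@[c[0]/1e3,c[1]/1e3,0]; org[:2]-=(org[2]-.105)*np.array([R[0,0],R[1,0]])/R[2,0]*0; org[2]=.105; yaw+=np.radians(an)*1
    print(n,'rack',org.round(4),round(yaw,4),np.round(sz,1),np.round(c,1),round(an,2))
for n,seed in(('sc0',(372,230)),('sd0',(190,168)),('w0',(440,50))):
    s=A[n];img=cv2.cvtColor(s['color'],cv2.COLOR_RGB2BGR).copy();m=np.zeros((386,514),np.uint8)
    cv2.floodFill(img,m,seed,0,(3,3,3),(3,3,3),cv2.FLOODFILL_MASK_ONLY|(255<<8)|8|cv2.FLOODFILL_FIXED_RANGE*0)
    hull=big(m[1:-1,1:-1]); P=onplane(s,hull,np.array([0,0,.05]),np.array([0,0,1.]))
    print(n,'ledge',[np.round(q,4) for q in cv2.minAreaRect((P[:,:2]*1000).astype(np.float32))])
E
python3 m.py
```

```text
w0 rack [0.6641 0.0131 0.105 ] -0.0928 [ 90.4 335.8] [-0.1 -0. ] 0.0
sc0 rack [0.685  0.0106 0.105 ] -0.0919 [139.9 349.9] [1.1 0.8] 0.03
sc0 ledge [array([383.8989, -41.9984]), array([1129.578 , 1397.8563]), np.float64(0.4607)]
sd0 ledge [array([248.4722, 144.594 ]), array([1103.4352,  736.8941]), np.float64(54.6439)]
w0 ledge [array([625.9054, -57.9221]), array([1119.4579,  589.2866]), np.float64(88.3867)]
```

```bash
python3 - <<'E'
from m import *
E
python3 - <<'E'
from h import *
A={n:dict(np.load(f'pics/{n}.npz')) for n in('sc0','sd0','w0')}
# triangulate lids by all three
J={'A':[(180.2,131.2),(323.3,272.4),(20,84.3)],'B':[(207.1,141),(291.4,248.3),(79.6,72.4)],'C':[(165.5,152.1),(352.5,254.2),(48.2,142.1)],'D':[(192,162.1),(321.1,233.6),(99.4,130.8)],'H0':[(217,185.6),(310.6,159.6),(190.1,192)],'H3':[(298,234),(264.5,126.9),(362.3,190.1)]}
for k,uv in J.items():
    M=np.zeros((3,3));b=np.zeros(3)
    for s,(u,v) in zip(A.values(),uv):
        o,d=ray(s,u,v);d/=np.linalg.norm(d);Q=np.eye(3)-np.outer(d,d);M+=Q;b+=Q@o
    X=np.linalg.solve(M,b)
    print(k,X.round(4),[(onz(s,*p,X[2])-X)[:2].round(4).tolist() for s,p in zip(A.values(),uv)])
for n,seed,tb in(('sc0',(372,230),(300,180)),('sd0',(190,168),(130,200)),('w0',(440,50),(300,100))):
    h=cv2.cvtColor(A[n]['color'],cv2.COLOR_RGB2HSV);c=A[n]['color']
    print(n,c[seed[1]-3:seed[1]+4:3,seed[0]-12:seed[0]+13:12].reshape(-1,3).tolist(),'table',c[tb[1],tb[0]],c[tb[1]+5,tb[0]+5])
E
```

```text
w0 rack [0.6641 0.0131 0.105 ] -0.0928 [ 90.4 335.8] [-0.1 -0. ] 0.0
sc0 rack [0.685  0.0106 0.105 ] -0.0919 [139.9 349.9] [1.1 0.8] 0.03
sc0 ledge [array([383.8989, -41.9984]), array([1129.578 , 1397.8563]), np.float64(0.4607)]
sd0 ledge [array([248.4722, 144.594 ]), array([1103.4352,  736.8941]), np.float64(54.6439)]
w0 ledge [array([625.9054, -57.9221]), array([1119.4579,  589.2866]), np.float64(88.3867)]
A [ 0.4426 -0.3633  0.0884] [[0.001, 0.0003], [0.0007, 0.0003], [-0.0012, -0.0]]
B [ 0.4358 -0.2648  0.0889] [[0.0011, 0.0002], [0.0005, 0.0004], [-0.0011, -0.0001]]
C [ 0.5344 -0.3523  0.0879] [[0.0004, -0.0], [0.0014, 0.0001], [-0.0012, 0.0007]]
D [ 0.526  -0.2595  0.0889] [[0.0022, 0.0011], [0.001, 0.0012], [-0.0019, -0.0011]]
H0 [ 0.6141 -0.1023  0.1891] [[0.0003, 0.0001], [0.0015, 0.0005], [-0.0012, 0.0004]]
H3 [0.6367 0.136  0.1889] [[0.0012, -0.0002], [0.0014, 0.002], [-0.0013, -0.0002]]
sc0 [[156, 158, 157], [153, 155, 154], [152, 154, 153], [155, 157, 156], [154, 157, 156], [154, 155, 154], [154, 156, 156], [155, 157, 156], [154, 156, 155]] table [160 160 148] [160 160 148]
sd0 [[165, 169, 161], [165, 169, 165], [164, 168, 161], [165, 170, 164], [166, 169, 164], [164, 167, 160], [164, 169, 162], [164, 169, 164], [167, 170, 165]] table [173 175 158] [172 174 156]
w0 [[157, 160, 163], [158, 161, 164], [157, 161, 163], [159, 162, 165], [159, 162, 164], [159, 162, 165], [160, 163, 166], [159, 162, 165], [158, 161, 164]] table [161 163 154] [162 163 154]
```

```bash
python3 - <<'E'
from h import *
A={n:dict(np.load(f'pics/{n}.npz')) for n in('sc0','sd0','w0')}
for n,seed in(('sc0',(372,230)),('sd0',(190,168)),('w0',(440,50))):
    s=A[n];c=cv2.GaussianBlur(s['color'],(3,3),0).astype(int);m=((c[:,:,2]-c[:,:,0])>(-7 if n!='w0' else 0)).astype(np.uint8)*255
    m=cv2.morphologyEx(m,cv2.MORPH_OPEN,np.ones((5,5),np.uint8))
    _,l=cv2.connectedComponents(m); m=(l==l[seed[1],seed[0]]).astype(np.uint8)
    cs,_=cv2.findContours(m,cv2.RETR_EXTERNAL,cv2.CHAIN_APPROX_NONE);q=max(cs,key=len)
    P=np.array([onz(s,u,v,.05)[:2] for u,v in q[:,0]])*1000
    print(n,[np.round(x,1) for x in cv2.minAreaRect(P.astype(np.float32))],m.sum(),cv2.boundingRect(q))
s=A['w0']
print('red',onz(s,157,118,.0985).round(3),'dish',onz(s,152,63,.043).round(3))
E
```

```text
sc0 [array([455.4, 289.1]), array([115.4, 240.9]), np.float64(11.9)] 3180 (326, 201, 91, 55)
sd0 [array([446.7, 278.8]), array([117.8, 249.7]), np.float64(11.3)] 1329 (155, 150, 70, 36)
w0 [array([451.7, 289.1]), array([109.4, 239.9]), np.float64(11.9)] 10625 (352, 0, 157, 102)
red [ 0.514 -0.158  0.099] dish [ 0.428 -0.167  0.043]
```

apply_moves:
  deltas:
    - [-51,-262,-237,0,85]
    - [-51,-262,-237,0,85]
    - [-51,-262,-237,0,85]
    - [-51,-262,-237,0,85]
    - [-51,-262,-237,0,85]
    - [-51,-262,-237,0,85]
    - [-51,-262,-237,0,85]
    - [-51,-262,-237,0,85]
    - [-51,-262,-237,0,85]
    - [-51,-262,-237,0,85]
    - [-51,-262,-237,0,85]
  newtons: 25

```text
clock: 2.87
eef_pos: [0.5251, -0.2507, 0.2081]
eef_rot: [3.14, -0.003, 3.046]
force: [0.6, -0.2, -0.0]
opening: 1.0
finger_force: 0.0
```

apply_moves:
  deltas:
    - [0,-7,-40,0,85]
    - [0,-7,-80,0,85]
    - [0,-7,-110,0,85]
    - [0,-7,-126,0,85]
    - [0,-7,-126,0,85]
    - [0,-7,-126,0,48]
    - [0,-7,-126,0,48]
    - [0,-7,-126,0,48]
    - [0,-7,-126,0,48]
    - [0,-7,-126,0,48]
    - [0,-7,-126,0,48]

```text
clock: 3.78
eef_pos: [0.5278, -0.2589, 0.0855]
eef_rot: [-3.141, 0.004, 3.047]
force: [0.1, 0.6, 7.2]
opening: 0.609
finger_force: 26.4
```

apply_moves:
  deltas:
    - [0,0,15,0,48]
    - [0,0,50,0,48]
    - [0,0,90,0,48]
    - [0,5,130,0,48]
    - [15,35,160,0,48]
    - [30,70,180,0,48]
    - [46,105,200,0,48]
    - [61,140,215,0,48]
    - [77,175,225,0,48]
    - [92,210,225,0,48]
    - [108,245,225,0,48]
    - [120,274,225,0,48]

```text
clock: 4.78
eef_pos: [0.6466, 0.0198, 0.3091]
eef_rot: [3.139, 0.001, 3.05]
force: [0.7, -0.1, -1.5]
opening: 0.607
finger_force: 27.3
```

```bash
python3 - <<'E'
from h import *
s=wrist('w1');d=save('side','sd1')
o=ctrl.get_obs();print(o['eef_pos'],o['force'],o['finger_force'],o['opening'])
cv2.imwrite('pics/v1.png',np.hstack([d['color'][60:260,150:400],s['color'][184:384,130:380]])[:,:,::-1])
E
```

```text
[0.64749153 0.02535652 0.30808014] [-0.81278798  0.2573194  -1.81166482] 27.14312106370926 0.6114688472679054
```

View pics/v1.png

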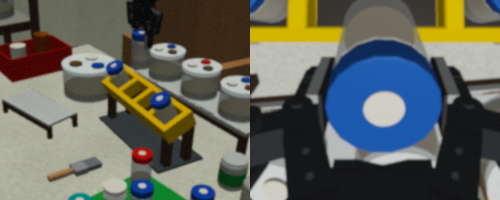

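apply_moves:
  deltas:
    - [0,0,-20,0,48]
    - [0,0,-40,0,48]
    - [0,0,-55,0,48]
    - [0,0,-60,0,48]
    - [0,0,-62,0,48]
    - [0,0,-64,0,48]
    - [0,0,-66,0,48]
    - [0,0,-66,0,48]

```text
clock: 5.55
eef_pos: [0.6463, 0.0153, 0.243]
eef_rot: [3.141, 0.001, 3.046]
force: [-0.2, -0.7, -1.5]
opening: 0.607
finger_force: 27.2
```

apply_moves:
  deltas:
    - [0,0,-2,0,48]
    - [-3,0,-4,0,48]
    - [-6,1,-5,0,48]
    - [-9,1,-6,0,48]
    - [-13,1,-8,0,48]
    - [-16,2,-10,0,48]
    - [-19,2,-12,0,48]
    - [-22,2,-14,0,48]
    - [-25,2,-16,0,48]
    - [-29,3,-20,0,48]
    - [-30,3,-22,0,48]
    - [-30,3,-22,0,48]

```text
clock: 6.55
eef_pos: [0.6147, 0.0169, 0.2227]
eef_rot: [-3.141, -0.002, 3.045]
force: [-7.0, -1.4, 15.1]
opening: 0.598
finger_force: 25.1
```

```bash
python3 - <<'E'
from h import *
s=wrist('w2');d=save('side','sd2');e=save('scene','sc2')
o=ctrl.get_obs();print(o['eef_pos'],o['force'],o['finger_force'],o['opening'])
f=lambda i:cv2.resize(i,(400,320),interpolation=cv2.INTER_CUBIC)
cv2.imwrite('pics/v2.png',np.hstack([f(d['color'][90:210,230:380]),f(e['color'][140:260,180:330])])[:,:,::-1])
E
```

```text
[0.61472175 0.01685094 0.22269661] [-7.76006938 -1.33143403 15.25206438] 25.096437111496925 0.6036905474209464
```

View pics/v2.png

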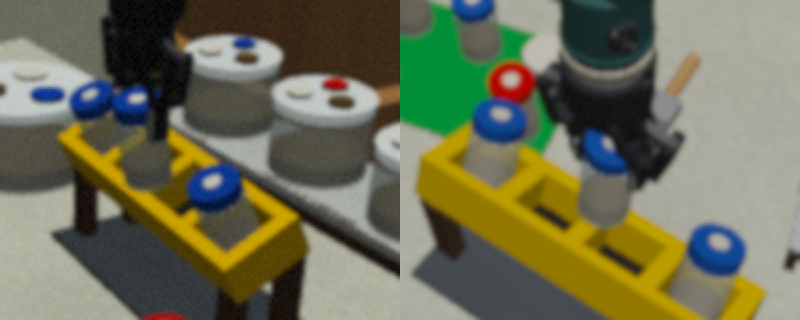

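```bash
cat > tilt.py <<'E'
from h import *
def tilt(s,eef):
    h=cv2.cvtColor(s['color'],cv2.COLOR_RGB2HSV); b=cv2.inRange(h,(105,120,40),(125,255,255)); b[:200]=0
    n,l,st,ce=cv2.connectedComponentsWithStats(b); i=1+np.argmax(st[1:,4])
    cs,hi=cv2.findContours((l==i).astype(np.uint8),cv2.RETR_CCOMP,cv2.CHAIN_APPROX_NONE)
    inn=max([c for c,q in zip(cs,hi[0]) if q[3]>=0],key=len); (w,_,_)=cv2.fitEllipse(inn)
    pv=eef-[0,0,.006]; ux=np.array([.9956,-.094,0])
    for th in (-5,0,5,10,15,20,25,30):
        t=np.radians(th); print(th,proj(s,pv+.0195*(np.array([0,0,1])*np.cos(t)-ux*np.sin(t))).round(1),end=' ')
    print('\nlabel',np.round(w,1),'blob',st[i])
E
python3 - <<'E'
from tilt import *
tilt(dict(np.load('pics/w1.npz')),np.array([.6470,.0225,.3085]))
tilt(dict(np.load('pics/w2.npz')),np.array([.61472,.01685,.2227]))
E
```

```text
-5 [265.7 300.5] 0 [265.7 297.5] 5 [265.8 294.1] 10 [265.8 290.6] 15 [265.8 286.9] 20 [265.8 283. ] 25 [265.8 279. ] 30 [265.8 275. ] 
label [263.8 292.5] blob [ 204  225  119  111 9081]
-5 [259.3 301.2] 0 [259.3 298.1] 5 [259.3 294.8] 10 [259.2 291.2] 15 [259.2 287.4] 20 [259.2 283.6] 25 [259.2 279.6] 30 [259.2 275.5] 
label [262.3 286.8] blob [ 202  221  121  121 9766]
```

```bash
python3 - <<'E'
from h import *
for n in('w1','w2'):
    s=dict(np.load(f'pics/{n}.npz'))
    h=cv2.cvtColor(s['color'],cv2.COLOR_RGB2HSV); b=cv2.inRange(h,(105,120,40),(125,255,255)); b[:200]=0
    cs,hi=cv2.findContours(b,cv2.RETR_CCOMP,cv2.CHAIN_APPROX_NONE)
    inn=max([c for c,q in zip(cs,hi[0]) if q[3]>=0],key=len); e=cv2.fitEllipse(inn)
    print(n,np.round(e[0],1),np.round(e[1],1),round(e[2]),'angle',np.degrees(np.arccos(e[1][0]/e[1][1])).round(1))
E
```

```text
w1 [263.8 292.5] [37.6 44.6] 85 angle 32.6
w2 [262.3 286.8] [43.5 45.8] 89 angle 18.5
```

apply_moves:
  deltas:
    - [0,0,-2,0,48]
    - [-1,0,-4,0,48]
    - [-2,0,-6,0,48]
    - [-2,0,-6,0,48]
  newtons: 20

```text
clock: 7.03
eef_pos: [0.6104, 0.0172, 0.2167]
eef_rot: [-3.142, -0.007, 3.046]
force: [-12.2, -0.9, 20.1]
opening: 0.602
finger_force: 25.2
```

```bash
cat > lid.py <<'E'
from h import *
import sys
s=wrist(sys.argv[1]);o=ctrl.get_obs();print(o['eef_pos'].round(4),o['force'].round(1),o['finger_force'],o['opening'],o['clock'])
h=cv2.cvtColor(s['color'],cv2.COLOR_RGB2HSV); b=cv2.inRange(h,(105,120,40),(125,255,255)); b[:200]=0
cs,hi=cv2.findContours(b,cv2.RETR_CCOMP,cv2.CHAIN_APPROX_NONE)
e=cv2.fitEllipse(max([c for c,q in zip(cs,hi[0]) if q[3]>=0],key=len))
o=cv2.fitEllipse(cv2.convexHull(max(cs,key=cv2.contourArea)))
print(np.round(e[0],1),np.round(e[1],1),round(e[2]),'angle',np.degrees(np.arccos(e[1][0]/e[1][1])).round(1),'lid',np.round(o[0],1),np.round(o[1],1))
E
python3 lid.py w3
```

```text
[0.6105 0.0172 0.2167] [-11.6  -0.3  20.5] 25.219005346298218 0.6022806292554159 7.0833
[262.4 281.9] [46.2 46.8] 91 angle 9.2 lid [262.3 278.3] [121.6 123.3]
```

apply_moves:
  deltas:
    - [-3,0,5,0,48]
    - [-5,0,9,0,48]
    - [-3,10,9,0,48]
    - [0,20,9,0,48]
    - [2,30,10,0,48]
    - [4,39,10,0,48]
    - [4,39,10,0,48]
    - [6,39,6,0,48]
    - [8,39,2,0,48]
    - [10,38,-2,0,48]
    - [10,38,-2,0,48]
  newtons: 25

```text
clock: 8.0
eef_pos: [0.6256, 0.0562, 0.214]
eef_rot: [3.14, 0.002, 3.045]
force: [-1.2, 0.9, 9.0]
opening: 0.602
finger_force: 27.5
```

```bash
python3 lid.py w4; python3 - <<'E'
from h import *
e=save('scene','sc4');d=save('side','sd4')
f=lambda i:cv2.resize(i,(400,320),interpolation=cv2.INTER_CUBIC)
cv2.imwrite('pics/v4.png',np.hstack([f(d['color'][90:210,230:380]),f(e['color'][160:280,200:350])])[:,:,::-1])
E
```

```text
[0.6255 0.0563 0.214 ] [-1.9  1.9  7.8] 27.52654954791069 0.6000479355351153 8.05
[262.3 284.1] [45.7 46.8] 91 angle 12.2 lid [262.4 279.9] [123.2 123.8]
```

View pics/v4.png

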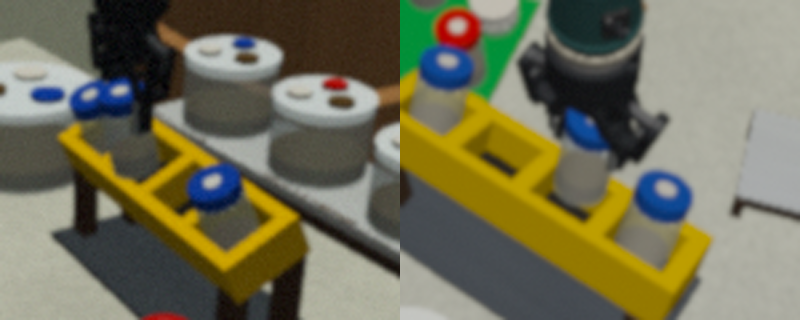

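apply_moves:
  deltas:
    - [-1,0,6,0,48]
    - [0,0,10,0,48]
    - [3,0,11,0,48]
    - [3,0,11,0,48]
    - [5,0,7,0,48]
    - [7,0,3,0,48]
    - [9,0,-1,0,48]
    - [11,0,-5,0,48]
    - [13,0,-9,0,48]
    - [13,0,-9,0,48]

```text
clock: 8.98
eef_pos: [0.6458, 0.055, 0.2094]
eef_rot: [3.14, 0.019, 3.045]
force: [4.7, -1.7, 18.8]
opening: 0.603
finger_force: 28.5
```

```bash
python3 lid.py w5
```

```text
[0.6457 0.055  0.2095] [ 4.5 -1.3 19.2] 28.480853140354156 0.6074642637433273 9.0333
[262.3 300.1] [40.8 47.5] 88 angle 30.8 lid [262.1 288.5] [122.  127.5]
```

apply_moves:
  deltas:
    - [-3,0,20,0,48]
    - [0,0,50,0,48]
    - [5,-20,65,0,48]
    - [14,-41,65,0,48]
    - [14,-41,60,0,48]
    - [14,-41,50,0,48]
    - [14,-41,42,0,48]
    - [14,-41,38,0,48]
    - [11,-41,37,0,48]
    - [8,-41,35,0,48]
    - [5,-40,33,0,48]
    - [2,-40,31,0,48]
  newtons: 20

```text
clock: 10.03
eef_pos: [0.6386, 0.0171, 0.2342]
eef_rot: [3.141, 0.0, 3.047]
force: [0.0, 0.3, -1.2]
opening: 0.606
finger_force: 26.7
```

apply_moves:
  deltas:
    - [-2,0,-2,0,48]
    - [-5,0,-4,0,48]
    - [-8,1,-6,0,48]
    - [-10,1,-7,0,48]
    - [-13,1,-10,0,48]
    - [-15,1,-12,0,48]
    - [-17,1,-15,0,48]
    - [-18,1,-17,0,48]
    - [-19,1,-19,0,48]
    - [-19,1,-19,0,48]

```text
clock: 10.87
eef_pos: [0.6217, 0.0174, 0.219]
eef_rot: [3.14, 0.004, 3.046]
force: [-4.3, 1.3, 15.8]
opening: 0.603
finger_force: 28.3
```

```bash
python3 lid.py w6
```

```text
[0.6217 0.0174 0.219 ] [-4.7  0.7 17.4] 28.32586169242859 0.6084771124560158 10.9167
[262.4 299.3] [41.2 47.5] 90 angle 29.9 lid [262.2 288.2] [123. 127.]
```

```bash
cat > rk.py <<'E'
from h import *
yaw=-.094;Rr=Ro.from_euler('z',yaw).as_matrix()@Ro.from_euler('y',-np.radians(25)).as_matrix()
org=np.array([.665,.013,.105]);p0=org+Rr@[0,0,.048]
def onface(s,u,v):
    o,d=ray(s,u,v);n=Rr[:,2];return (o+d*((p0-o)@n)/(d@n)-p0)@Rr*1000
if __name__=='__main__':
  for f in('w0','w3','w4','w5','w6'):
    s=dict(np.load(f'pics/{f}.npz'));h=cv2.cvtColor(s['color'],cv2.COLOR_RGB2HSV);m=cv2.inRange(h,(20,140,50),(34,255,255))
    near=[];mouthn=[]
    for u in range(5,507,6):
        r=np.flatnonzero(m[:,u])
        if len(r)<4: continue
        a=onface(s,u,r[0]-.5); 
        gaps=np.flatnonzero(np.diff(r)>3)
        near.append((a[0],a[1],onface(s,u,r[gaps[0]]+.5)[0] if len(gaps) else np.nan,onface(s,u,r[-1]+.5)[0]))
    near=np.array(near);
    ok=np.abs(near[:,0]+45)<12
    print(f,'near edge xr med',np.median(near[ok,0]).round(1),'slope',np.polyfit(near[ok,1],near[ok,0],1).round(3),'y range',near[:,1].min().round(1),near[:,1].max().round(1),'far med',np.nanmedian(near[:,3]).round(1))
    q=near[~np.isnan(near[:,2])];print('   inner near edge',[(int(a),round(b,1)) for a,b in q[:,1:3]][::4])
E
python3 rk.py
```

```text
w0 near edge xr med -44.7 slope [ 4.0000e-03 -4.4588e+01] y range -168.0 168.5 far med 44.5
   inner near edge [(-158, np.float64(-26.4)), (-121, np.float64(-35.4)), (-55, np.float64(-20.5)), (-17, np.float64(-20.1)), (47, np.float64(-19.4)), (113, np.float64(-26.5)), (150, np.float64(-35.5))]
w3 near edge xr med -44.6 slope [ -0.  -44.6] y range -177.9 167.8 far med 24.1
   inner near edge [(-177, np.float64(-98.6)), (-154, np.float64(-28.3)), (-136, np.float64(-27.5)), (-118, np.float64(-27.4)), (-44, np.float64(-26.5)), (37, np.float64(-27.1)), (120, np.float64(-27.6)), (138, np.float64(-27.6)), (157, np.float64(-28.3))]
w4 near edge xr med -44.6 slope [ 1.0000e-03 -4.4573e+01] y range -149.4 169.7 far med 24.3
   inner near edge [(-149, np.float64(-29.0)), (-131, np.float64(-28.2)), (-114, np.float64(-27.4)), (-96, np.float64(-26.6)), (-42, np.float64(-25.0)), (-25, np.float64(-25.6)), (112, np.float64(-26.7)), (161, np.float64(-27.2))]
w5 near edge xr med -44.1 slope [ 1.0000e-03 -4.4238e+01] y range -137.9 168.1 far med 43.0
   inner near edge [(-137, np.float64(-29.7)), (-121, np.float64(-27.6)), (-104, np.float64(-25.4)), (-50, np.float64(-21.8)), (-33, np.float64(-23.1)), (-16, np.float64(-23.1)), (113, np.float64(-26.9)), (130, np.float64(-31.7)), (147, np.float64(-35.9)), (163, np.float64(-32.3))]
w6 near edge xr med -44.5 slope [  0.    -44.531] y range -183.1 166.4 far med 34.5
   inner near edge [(-183, np.float64(-152.1)), (-151, np.float64(-30.6)), (-133, np.float64(-28.3)), (-115, np.float64(-27.5)), (-97, np.float64(-25.9)), (102, np.float64(-26.2)), (120, np.float64(-27.6)), (139, np.float64(-29.1)), (157, np.float64(-31.3))]
```

```bash
python3 - <<'E'
from h import *
e=save('scene','sc6');d=save('side','sd6')
f=lambda i:cv2.resize(i,(400,400),interpolation=cv2.INTER_CUBIC)
for s in(d,e):
    print([ (c.tolist(),st) for c,st in blobs(s['color'],'blue')[0]])
    for X in([.6217,.0174,.219],[.6217,.0174,.144]): print(proj(s,X))
cv2.imwrite('pics/v6.png',np.hstack([f(d['color'][100:180,240:320]),f(e['color'][180:260,215:295])])[:,:,::-1])
E
```

```text
[([271.4, 127.4], [256, 120, 32, 15, 267]), ([247.3, 124.9], [242, 123, 12, 5, 48]), ([91.4, 131.6], [88, 130, 8, 4, 26]), ([396.1, 139.5], [392, 138, 9, 4, 31]), ([310.5, 159.8], [300, 151, 20, 18, 223]), ([291.4, 248.5], [281, 239, 22, 20, 313]), ([352.5, 254.2], [342, 245, 23, 19, 303]), ([323.7, 273.2], [312, 263, 25, 21, 350]), ([453.1, 376.9], [435, 368, 41, 16, 482])]
[284.89915221 132.36533856]
[283.86190989 157.32970456]
[([324.1, 26.7], [321, 25, 8, 4, 28]), ([506.8, 82.5], [502, 80, 10, 6, 47]), ([109.7, 100.8], [98, 87, 24, 31, 433]), ([180.2, 131.3], [173, 124, 15, 14, 125]), ([207.1, 141.0], [200, 134, 15, 14, 132]), ([165.4, 152.2], [158, 145, 16, 14, 136]), ([217.0, 185.7], [208, 177, 19, 16, 199]), ([253.8, 199.8], [247, 191, 17, 17, 162]), ([298.0, 234.1], [289, 225, 20, 18, 239]), ([135.4, 279.5], [130, 274, 12, 12, 108]), ([360.5, 307.5], [352, 299, 18, 18, 258]), ([265.5, 357.5], [260, 351, 12, 14, 143])]
[256.75106764 201.14364865]
[257.02150541 216.30096532]
```

View pics/v6.png

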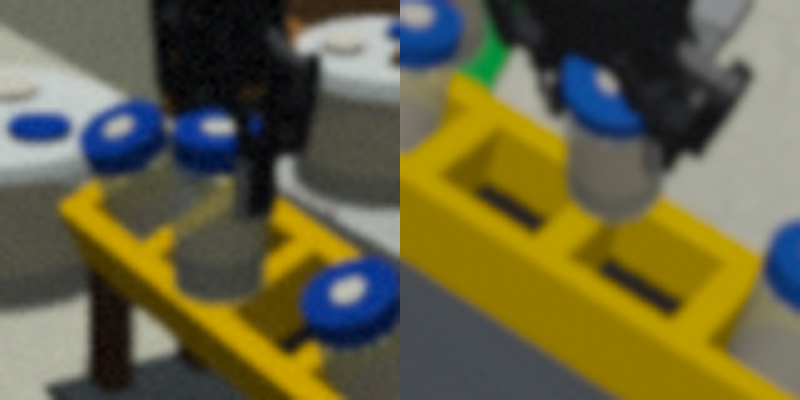

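apply_moves:
  deltas:
    - [0,0,30,0,48]
    - [20,10,45,0,48]
    - [50,20,45,0,48]
    - [85,31,45,0,48]
    - [103,31,40,0,48]
    - [103,31,25,0,48]
    - [103,31,10,0,48]
    - [103,31,5,0,48]
    - [103,31,5,0,48]
    - [98,31,5,0,48]
    - [93,32,5,0,48]
    - [88,32,5,0,48]
  newtons: 25

```text
clock: 12.02
eef_pos: [0.7089, 0.0495, 0.2222]
eef_rot: [3.141, 0.004, 3.047]
force: [3.6, 0.4, 1.9]
opening: 0.604
finger_force: 28.0
```

apply_moves:
  deltas:
    - [-4,0,0,0,48]
    - [-8,1,0,0,48]
    - [-12,1,0,0,48]
    - [-14,1,0,0,48]
    - [-14,1,0,0,48]

```text
clock: 12.43
eef_pos: [0.6946, 0.0508, 0.2216]
eef_rot: [3.141, 0.003, 3.047]
force: [3.4, 0.5, 5.1]
opening: 0.604
finger_force: 28.9
```

```bash
python3 lid.py w7
```

```text
[0.6947 0.0508 0.2215] [4.9 0.1 5.2] 28.877824991941452 0.6050197711576879 12.4833
[262.2 283.5] [47.8 49.2] 178 angle 14.0 lid [262.2 284.7] [125.8 127.6]
```

apply_moves:
  deltas:
    - [-4,0,10,0,48]
    - [-8,1,20,0,48]
    - [-12,1,30,0,48]
    - [-35,3,20,0,48]
    - [-55,6,10,0,48]
    - [-72,8,1,0,48]
    - [-72,8,-1,0,48]
    - [-70,8,-5,0,48]
    - [-68,8,-9,0,48]
    - [-66,8,-14,0,48]
    - [-66,8,-14,0,48]

```text
clock: 13.4
eef_pos: [0.6269, 0.0585, 0.2047]
eef_rot: [-3.141, -0.005, 3.047]
force: [-2.2, 0.6, -4.4]
opening: 0.602
finger_force: 28.2
```

```bash
python3 lid.py w8; sed -n '$p' lid.py >/dev/null
```

```text
[0.6269 0.0585 0.2048] [-1.8  0.3 -5.1] 28.13076764345169 0.6028448457647414 13.45
[262.2 282.7] [47.7 49.2] 174 angle 14.1 lid [262.4 284. ] [125.5 129.5]
```

apply_moves:
  deltas:
    - [2,0,-4,0,48]
    - [4,0,-8,0,48]
    - [5,0,-11,0,48]
    - [7,-1,-15,0,48]
    - [8,-1,-18,0,48]
    - [10,-1,-22,0,48]
    - [10,-1,-22,0,48]

```text
clock: 14.03
eef_pos: [0.637, 0.0574, 0.1831]
eef_rot: [-3.141, -0.003, 3.047]
force: [-2.7, 0.7, -4.9]
opening: 0.601
finger_force: 28.1
```

```bash
python3 lid.py w9
```

```text
[0.6373 0.0575 0.1834] [-2.3 -0.2 -4.1] 28.146754056215286 0.6033423973496714 14.0833
[262.2 282.8] [47.7 49.3] 176 angle 14.6 lid [262.4 283.7] [125.2 129.5]
```

apply_moves:
  deltas:
    - [1,0,-2,0,48]
    - [2,0,-4,0,48]
    - [3,0,-6,0,48]
    - [3,0,-7,0,48]
    - [3,0,-7,0,48]

```text
clock: 14.5
eef_pos: [0.6405, 0.0573, 0.1795]
eef_rot: [3.141, -0.002, 3.047]
force: [-8.4, 0.3, 10.2]
opening: 0.602
finger_force: 29.3
```

apply_moves:
  deltas:
    - [0,0,-2,0,48]
    - [0,0,-3,0,48]
    - [0,0,-3,0,48]

```text
clock: 14.75
eef_pos: [0.6408, 0.0573, 0.1793]
eef_rot: [3.14, -0.001, 3.046]
force: [-13.1, 0.3, 24.7]
opening: 0.601
finger_force: 30.7
```

```bash
python3 lid.py w10
```

```text
[0.6408 0.0573 0.1793] [-13.5   1.4  24.7] 30.67094251513481 0.6022224122723266 14.8
[262.3 283.9] [48.  49.4] 0 angle 13.5 lid [262.3 284.3] [125.6 128.9]
```

apply_moves:
  deltas:
    - [0,0,3,0,48]
    - [0,0,5,0,48]
    - [0,0,5,0,56]
    - [0,0,5,0,62]
    - [0,0,5,0,62]
    - [0,0,5,0,62]
    - [0,0,20,0,62]
    - [0,0,50,0,62]
    - [-20,-20,85,0,62]
    - [-50,-50,110,0,62]

```text
clock: 15.63
eef_pos: [0.6011, 0.0165, 0.2812]
eef_rot: [3.14, 0.007, 3.052]
force: [0.4, -1.3, 1.1]
opening: 0.726
finger_force: 0.0
```

```bash
python3 - <<'E'
from h import *
a=save('scene','sc11');b=save('side','sd11');o=ctrl.get_obs();print(o['eef_pos'],o['clock'],o['opening'])
for s in(a,b):
    print([(c.tolist(),st[4],onz(s,*c,.189).round(4).tolist()) for c,st in blobs(s['color'],'blue')[0] if 200<c[0]<325 and 100<c[1]<240])
E
```

```text
[0.59694012 0.00766826 0.28306174] 15.7333 0.7270713585438949
[([207.1, 141.0], 132, [0.5027, -0.206, 0.189]), ([217.0, 185.6], 200, [0.6144, -0.1022, 0.189]), ([272.1, 215.7], 201, [0.624, 0.0605, 0.189]), ([298.0, 233.9], 243, [0.6377, 0.1357, 0.189])]
[([270.3, 132.6], 316, [0.6282, 0.0941, 0.189]), ([247.4, 124.9], 49, [0.6038, 0.178, 0.189]), ([310.6, 159.8], 223, [0.615, -0.1026, 0.189])]
```

apply_moves:
  deltas:
    - [-5,-30,0,0,62]
    - [-11,-70,0,0,62]
    - [-17,-110,0,0,70]
    - [-23,-150,0,0,80]
    - [-29,-188,-10,0,85]
    - [-35,-225,-20,0,85]
    - [-41,-262,-35,0,85]
    - [-47,-299,-50,0,85]
    - [-52,-330,-65,0,85]
    - [-56,-359,-75,0,85]
    - [-56,-359,-75,0,85]
    - [-56,-359,-75,0,85]
  newtons: 35

```text
clock: 16.73
eef_pos: [0.5403, -0.3479, 0.2027]
eef_rot: [-3.14, -0.001, 3.042]
force: [0.7, 0.5, -0.3]
opening: 0.998
finger_force: 0.0
```

apply_moves:
  deltas:
    - [0,0,-40,0,85]
    - [0,0,-80,0,85]
    - [0,0,-110,0,85]
    - [0,0,-126,0,85]
    - [0,0,-126,0,85]
    - [0,0,-126,0,60]
    - [0,0,-126,0,48]
    - [0,0,-126,0,48]
    - [0,0,-126,0,48]
    - [0,0,-126,0,48]
    - [0,0,-122,0,48]

```text
clock: 17.65
eef_pos: [0.5418, -0.3451, 0.0826]
eef_rot: [-3.142, 0.001, 3.046]
force: [-0.7, -0.3, -1.7]
opening: 0.617
finger_force: 35.1
```

```bash
python3 lid.py w12; python3 - <<'E'
from h import *
a=save('scene','sc12');b=save('side','sd12')
for s in(a,b):
    print([(c.tolist(),st,onz(s,*c,.189).round(4).tolist()) for c,st in blobs(s['color'],'blue')[0] if 200<c[0]<325 and 100<c[1]<240])
f=lambda i:cv2.resize(i,(400,320),interpolation=cv2.INTER_CUBIC)
cv2.imwrite('pics/v12.png',np.hstack([f(b['color'][90:210,230:380]),f(a['color'][160:280,200:350])])[:,:,::-1])
E
```

```text
[ 0.5416 -0.3446  0.0829] [ 0.2  0.2 -1.9] 35.07018327713013 0.6170998389607419 17.7
[266.6 289.3] [40.3 47.4] 78 angle 31.7 lid [263.9 277.2] [118.9 127.1]
[([207.1, 141.0], [200, 134, 15, 14, 132], [0.5027, -0.206, 0.189]), ([217.0, 185.6], [208, 177, 19, 16, 201], [0.6144, -0.1022, 0.189]), ([272.1, 215.7], [263, 207, 20, 17, 202], [0.624, 0.0605, 0.189]), ([298.0, 234.0], [289, 225, 20, 18, 241], [0.6379, 0.1358, 0.189])]
[([270.2, 132.9], [256, 120, 28, 26, 336], [0.6267, 0.0925, 0.189]), ([247.3, 124.9], [242, 123, 12, 5, 48], [0.6035, 0.1781, 0.189]), ([310.5, 160.2], [300, 151, 20, 18, 235], [0.6134, -0.1042, 0.189])]
```

View pics/v12.png

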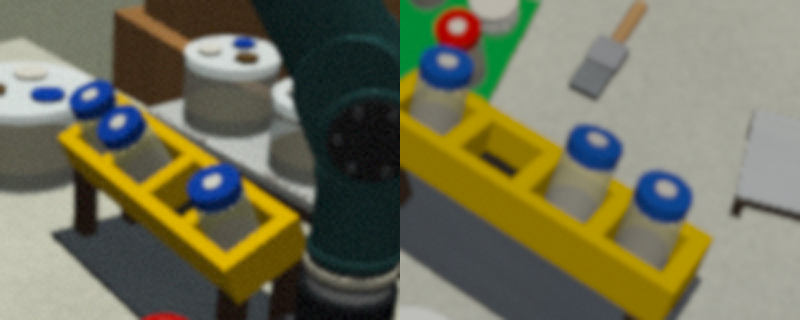

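```bash
python3 - <<'E'
from h import *
a=dict(np.load('pics/sc12.npz'));b=dict(np.load('pics/sd12.npz'))
h=cv2.cvtColor(b['color'],cv2.COLOR_RGB2HSV)[115:150,250:295]
w=cv2.inRange(h,(0,0,150),(180,90,255)); m=cv2.inRange(h,(105,120,60),(125,255,255))
dt=cv2.distanceTransform(m,cv2.DIST_L2,5)
n,l,st,ce=cv2.connectedComponentsWithStats(w);print([(c+[250,115]).round(1).tolist()+[int(t[4])] for c,t in zip(ce,st)])
def tri(p,q):
    M=np.zeros((3,3));v=np.zeros(3)
    for s,(x,y) in((a,p),(b,q)):
        o,d=ray(s,x,y);d/=np.linalg.norm(d);Q=np.eye(3)-np.outer(d,d);M+=Q;v+=Q@o
    return np.linalg.solve(M,v).round(4)
print(tri((217,185.6),(310.6,159.8)),tri((298,234),(264.5,126.9)),tri((272.1,215.7),(275.5,137.4)))
E
```

```text
[[273.4, 133.3, 1320], [255.1, 122.0, 157], [263.2, 124.9, 21], [289.7, 131.3, 51], [273.7, 135.1, 26]]
[ 0.6147 -0.1024  0.1891] [0.6376 0.1363 0.1894] [0.623  0.0605 0.1877]
```

apply_moves:
  deltas:
    - [0,0,-3,0,48]
    - [0,0,-5,0,48]
    - [0,0,-5,0,60]
    - [0,0,-5,0,75]
    - [-4,0,0,0,75]
    - [-7,0,4,0,75]
    - [-7,0,4,0,75]
    - [-7,0,4,0,48]
    - [-7,0,4,0,48]
    - [-7,0,4,0,48]
    - [-7,0,4,0,48]

```text
clock: 18.72
eef_pos: [0.5346, -0.3455, 0.086]
eef_rot: [-3.141, 0.001, 3.046]
force: [-1.0, -1.0, 3.7]
opening: 0.603
finger_force: 36.2
```

```bash
python3 lid.py w13
```

```text
[ 0.5346 -0.3454  0.086 ] [-0.5 -0.7  2.4] 36.195368743501604 0.5994460852538993 18.7667
[263.  291.9] [37.9 44.2] 88 angle 31.1 lid [262.3 280. ] [110.3 118.9]
```

apply_moves:
  deltas:
    - [0,0,30,0,48]
    - [0,0,70,0,48]
    - [0,0,110,0,48]
    - [0,0,150,0,48]
    - [0,10,185,0,48]
    - [15,35,205,0,48]
    - [35,65,220,0,48]
    - [55,95,220,0,48]
    - [75,128,220,0,48]
    - [95,160,220,0,48]
    - [115,192,220,0,48]
    - [135,222,220,0,48]

```text
clock: 19.77
eef_pos: [0.6695, -0.1201, 0.3046]
eef_rot: [3.141, -0.002, 3.048]
force: [0.7, 0.0, -2.2]
opening: 0.601
finger_force: 37.6
```

apply_moves:
  deltas:
    - [18,30,0,0,48]
    - [36,60,0,0,48]
    - [48,85,0,0,48]
    - [48,91,0,0,48]
    - [48,91,-10,0,48]
    - [48,91,-10,0,48]

```text
clock: 20.27
eef_pos: [0.7154, -0.032, 0.2924]
eef_rot: [-3.14, -0.006, 3.047]
force: [-0.9, -0.1, -2.5]
opening: 0.598
finger_force: 37.6
```

apply_moves:
  deltas:
    - [0,0,-25,0,48]
    - [0,0,-50,0,48]
    - [0,0,-65,0,48]
    - [0,0,-71,0,48]
    - [-4,0,-71,0,48]
    - [-9,1,-71,0,48]
    - [-14,1,-71,0,48]
    - [-19,2,-71,0,48]
    - [-24,2,-71,0,48]
    - [-28,3,-71,0,48]
    - [-32,3,-71,0,48]
    - [-32,3,-71,0,48]

```text
clock: 21.27
eef_pos: [0.685, -0.0295, 0.2253]
eef_rot: [-3.141, 0.001, 3.046]
force: [3.1, -3.7, 2.5]
opening: 0.602
finger_force: 36.6
```

```bash
python3 lid.py w14
```

```text
[ 0.6851 -0.0292  0.2252] [ 3.3 -2.4  2.8] 36.61793813109398 0.601470798301868 21.3167
[262.2 280.1] [44.3 45.9] 1 angle 15.1 lid [262.4 280.6] [116.  118.7]
```

apply_moves:
  deltas:
    - [-4,0,10,0,48]
    - [-9,1,21,0,48]
    - [-15,1,34,0,48]
    - [-36,3,25,0,48]
    - [-57,5,14,0,48]
    - [-77,7,5,0,48]
    - [-77,7,4,0,48]
    - [-75,7,0,0,48]
    - [-73,7,-5,0,48]
    - [-71,7,-9,0,48]
    - [-69,6,-14,0,48]
    - [-69,6,-14,0,48]

```text
clock: 22.32
eef_pos: [0.6168, -0.0231, 0.2095]
eef_rot: [-3.141, -0.001, 3.047]
force: [-0.0, -0.2, -2.2]
opening: 0.598
finger_force: 37.1
```

```bash
python3 lid.py w15
```

```text
[ 0.6168 -0.0232  0.2099] [-0.2  0.1 -2. ] 37.11652681231499 0.5963958397617499 22.3667
[262.3 280. ] [44.4 45.9] 178 angle 14.7 lid [262.3 279.8] [117.4 118.2]
```

apply_moves:
  deltas:
    - [2,0,-4,0,48]
    - [3,0,-7,0,48]
    - [5,0,-11,0,48]
    - [6,-1,-14,0,48]
    - [8,-1,-17,0,48]
    - [9,-1,-20,0,48]
    - [9,-1,-20,0,48]

```text
clock: 22.95
eef_pos: [0.6255, -0.024, 0.19]
eef_rot: [-3.141, -0.0, 3.047]
force: [0.2, 0.5, -1.5]
opening: 0.601
finger_force: 37.1
```

apply_moves:
  deltas:
    - [1,0,-2,0,48]
    - [2,0,-4,0,48]
    - [3,0,-6,0,48]
    - [3,0,-7,0,48]
    - [3,0,-7,0,48]

```text
clock: 23.37
eef_pos: [0.6286, -0.0244, 0.1877]
eef_rot: [3.14, 0.0, 3.046]
force: [-6.7, 1.1, 21.8]
opening: 0.603
finger_force: 39.4
```

apply_moves:
  deltas:
    - [0,0,2,0,48]
    - [0,0,4,0,48]
    - [0,0,4,0,56]
    - [0,0,4,0,62]
    - [0,0,4,0,62]
    - [0,0,4,0,62]
    - [0,0,20,0,62]
    - [0,0,55,0,62]
    - [-10,-10,90,0,62]
    - [-30,-45,100,0,62]
    - [-55,-75,100,0,62]
    - [-80,-105,100,0,70]

```text
clock: 24.37
eef_pos: [0.5488, -0.1303, 0.285]
eef_rot: [-3.141, 0.004, 3.048]
force: [0.4, -0.1, 0.2]
opening: 0.819
finger_force: 0.0
```

```bash
python3 - <<'E'
from h import *
a=save('scene','sc16');b=save('side','sd16');o=ctrl.get_obs();print(o['eef_pos'],o['clock'],o['eef_rot'])
for s in(a,b):
    print([(c.tolist(),st,onz(s,*c,.189).round(4).tolist()) for c,st in blobs(s['color'],'blue')[0] if 200<c[0]<325 and 100<c[1]<240])
    print([(c.tolist(),onz(s,*c,.0885).round(4).tolist()) for c,st in blobs(s['color'],'blue')[0] if (s is a and 150<c[0]<215 and c[1]<170) or (s is b and c[1]>225 and c[0]<400)])
E
```

```text
[ 0.54318862 -0.13623268  0.28419876] 24.4667 [-3.13847342e+00 -2.28647662e-03  3.03526673e+00]
[([207.2, 141.8], [200, 135, 15, 13, 119], [0.505, -0.2041, 0.189]), ([217.0, 185.6], [208, 177, 19, 16, 201], [0.6144, -0.1022, 0.189]), ([244.1, 199.6], [235, 192, 20, 15, 187], [0.6173, -0.0211, 0.189]), ([272.1, 215.7], [263, 207, 20, 17, 202], [0.624, 0.0605, 0.189]), ([298.0, 234.0], [289, 225, 20, 18, 240], [0.6379, 0.1358, 0.189])]
[([180.2, 131.3], [0.4441, -0.3626, 0.0885]), ([207.2, 141.8], [0.4393, -0.2627, 0.0885])]
[([270.3, 132.6], [256, 120, 29, 26, 321], [0.6282, 0.0941, 0.189]), ([247.3, 124.9], [242, 123, 12, 5, 48], [0.6035, 0.1781, 0.189]), ([290.7, 148.5], [281, 141, 19, 16, 194], [0.613, -0.0221, 0.189]), ([310.4, 159.7], [300, 151, 20, 18, 223], [0.615, -0.1019, 0.189])]
[([291.4, 248.3], [0.4367, -0.264, 0.0885]), ([323.7, 273.1], [0.4425, -0.3652, 0.0885])]
```

apply_moves:
  deltas:
    - [-25,-30,0,0,85]
    - [-52,-62,-10,0,85]
    - [-78,-95,-40,0,85]
    - [-100,-120,-65,0,85]
    - [-111,-135,-76,0,85]
    - [-111,-135,-76,0,85]
    - [-111,-135,-76,0,85]

```text
clock: 25.05
eef_pos: [0.4358, -0.2652, 0.2067]
eef_rot: [3.141, -0.003, 3.042]
force: [-0.5, 0.3, 0.5]
opening: 0.994
finger_force: 0.0
```

apply_moves:
  deltas:
    - [0,0,-40,0,85]
    - [0,0,-80,0,85]
    - [0,0,-110,0,85]
    - [0,0,-124,0,85]
    - [0,0,-124,0,85]
    - [0,0,-124,0,48]
    - [0,0,-124,0,48]
    - [0,0,-124,0,48]
    - [0,0,-124,0,48]
    - [0,0,-124,0,48]

```text
clock: 25.88
eef_pos: [0.4389, -0.2647, 0.0853]
eef_rot: [-3.14, 0.004, 3.047]
force: [0.4, 0.2, 6.8]
opening: 0.595
finger_force: 36.6
```

```bash
python3 lid.py w17
```

```text
[ 0.439  -0.2647  0.0852] [0.9 0.1 7.3] 36.53960091993213 0.5999768818086191 25.9333
[262.9 290.6] [38.1 44.4] 85 angle 31.1 lid [262.6 278.4] [111.2 119.4]
```

apply_moves:
  deltas:
    - [0,0,30,0,48]
    - [5,0,70,0,48]
    - [15,15,105,0,48]
    - [30,45,135,0,48]
    - [40,82,150,0,48]
    - [50,121,150,0,48]
    - [55,160,150,0,48]
    - [60,200,150,0,48]
    - [60,240,150,0,48]
    - [60,280,150,0,48]
    - [60,320,150,0,48]
    - [60,360,150,0,48]

```text
clock: 26.93
eef_pos: [0.4963, 0.0978, 0.2339]
eef_rot: [3.141, -0.0, 3.047]
force: [0.6, 0.6, -2.0]
opening: 0.601
finger_force: 37.9
```

apply_moves:
  deltas:
    - [-5,40,0,0,48]
    - [-12,78,0,0,48]
    - [-20,116,0,0,48]
    - [-30,153,0,0,48]
    - [-40,190,0,0,48]
    - [-48,215,0,0,48]
    - [-52,225,-10,0,48]
    - [-52,225,-30,0,48]
    - [-52,225,-50,0,48]
    - [-52,225,-70,0,48]
    - [-52,225,-84,0,48]
    - [-52,225,-84,0,48]

```text
clock: 27.93
eef_pos: [0.4432, 0.3184, 0.1468]
eef_rot: [-3.136, -0.005, 3.046]
force: [-0.5, 0.0, -1.9]
opening: 0.599
finger_force: 37.9
```

apply_moves:
  deltas:
    - [2,2,-6,0,48]
    - [2,2,-11,0,48]
    - [2,2,-14,0,48]
    - [2,2,-16,0,48]
    - [2,2,-18,0,48]
    - [2,2,-18,0,48]

```text
clock: 28.43
eef_pos: [0.4474, 0.3229, 0.1317]
eef_rot: [3.141, 0.0, 3.047]
force: [-0.3, 0.4, -0.6]
opening: 0.603
finger_force: 37.9
```

apply_moves:
  deltas:
    - [0,0,-1,0,48]
    - [0,0,-2,0,48]
    - [0,0,-2,0,54]
    - [0,0,-2,0,65]
    - [0,0,-2,0,80]
    - [0,0,-2,0,85]
    - [0,0,15,0,85]
    - [0,0,50,0,85]
    - [5,-20,90,0,85]
    - [15,-55,115,0,85]
    - [25,-95,115,0,85]
    - [32,-135,115,0,85]

```text
clock: 29.43
eef_pos: [0.481, 0.1912, 0.2491]
eef_rot: [3.138, 0.005, 3.05]
force: [-0.4, -0.5, -0.6]
opening: 0.995
finger_force: 0.0
```

```bash
python3 - <<'E'
from h import *
a=save('scene','sc18');b=save('side','sd18');o=ctrl.get_obs();print(o['eef_pos'],o['clock'],o['joint_positions'].round(2))
for s in(a,b):
    print([(c.tolist(),st,onz(s,*c,.135).round(4).tolist()) for c,st in blobs(s['color'],'blue')[0] if (s is a and 300<c[0]<430 and 170<c[1]<260) or (s is b and c[1]<165 and 130<c[0]<245)])
E
```

```text
[0.48014915 0.18261394 0.24768423] 29.5333 [-0.78  0.36  0.42  2.1  -0.22  0.72  1.25]
[([393.4, 215.0], [384, 206, 20, 18, 225], [0.4453, 0.3222, 0.135])]
[([178.5, 136.3], [171, 131, 16, 11, 123], [0.4449, 0.3271, 0.135])]
```

apply_moves:
  deltas:
    - [5,-40,0,0,85]
    - [10,-81,0,0,85]
    - [10,-122,0,0,85]
    - [10,-163,0,0,85]
    - [10,-204,0,0,85]
    - [8,-245,0,0,85]
    - [5,-286,0,0,85]
    - [0,-327,0,0,85]
    - [-6,-367,0,0,85]
    - [-12,-407,-5,0,85]
    - [-18,-447,-10,0,85]
    - [-24,-487,-20,0,85]

```text
clock: 30.53
eef_pos: [0.4551, -0.2978, 0.2269]
eef_rot: [-3.141, 0.002, 3.047]
force: [1.6, -0.5, 0.9]
opening: 0.995
finger_force: 0.0
```

apply_moves:
  deltas:
    - [-6,-35,-8,0,85]
    - [-12,-60,-17,0,85]
    - [-12,-65,-17,0,85]
    - [-12,-65,-17,0,85]
    - [-12,-65,-17,0,85]

```text
clock: 30.95
eef_pos: [0.4432, -0.3601, 0.2093]
eef_rot: [3.14, -0.0, 3.047]
force: [0.4, 0.1, 1.0]
opening: 0.997
finger_force: 0.0
```

apply_moves:
  deltas:
    - [0,-2,-40,0,85]
    - [0,-2,-80,0,85]
    - [0,-2,-110,0,85]
    - [0,-2,-126,0,85]
    - [0,-2,-126,0,85]
    - [0,-2,-126,0,48]
    - [0,-2,-126,0,48]
    - [0,-2,-126,0,48]
    - [0,-2,-126,0,48]
    - [0,-2,-126,0,48]

```text
clock: 31.78
eef_pos: [0.4442, -0.3637, 0.0855]
eef_rot: [-3.14, 0.003, 3.047]
force: [-0.0, 0.1, 7.2]
opening: 0.598
finger_force: 36.6
```

```bash
python3 lid.py w19
```

```text
[ 0.4442 -0.3637  0.0855] [0.9 0.9 7.2] 36.580688674002886 0.5995422283863794 31.8333
[262.9 293.5] [37.6 44.3] 87 angle 31.9 lid [262.3 281.5] [110.5 118.1]
```

apply_moves:
  deltas:
    - [0,0,30,0,48]
    - [5,0,70,0,48]
    - [15,15,105,0,48]
    - [30,45,135,0,48]
    - [40,82,150,-7,48]
    - [45,121,150,-14,48]
    - [50,160,150,-21,48]
    - [55,199,150,-28,48]
    - [55,239,150,-35,48]
    - [55,279,150,-42,48]
    - [55,319,150,-49,48]
    - [55,359,150,-56,48]

```text
clock: 32.83
eef_pos: [0.4971, -0.0021, 0.234]
eef_rot: [3.141, -0.001, 2.063]
force: [0.2, -0.2, -1.8]
opening: 0.601
finger_force: 37.6
```

apply_moves:
  deltas:
    - [-1,40,0,-7,48]
    - [-3,79,0,-14,48]
    - [-7,118,0,-16.6,48]
    - [-12,157,0,-16.6,48]
    - [-20,195,0,-16.6,48]
    - [-30,229,0,-16.6,48]
    - [-37,254,0,-16.6,48]
    - [-39,261,0,-16.6,48]
    - [-39,261,0,-16.6,48]
    - [-39,261,0,-16.6,48]

```text
clock: 33.67
eef_pos: [0.4586, 0.2562, 0.2338]
eef_rot: [3.142, 0.001, 1.78]
force: [0.3, 0.4, -1.5]
opening: 0.596
finger_force: 37.6
```

apply_moves:
  deltas:
    - [1,2,-35,0,48]
    - [1,2,-65,0,48]
    - [1,2,-85,0,48]
    - [1,2,-94,0,48]
    - [1,2,-98,0,48]
    - [1,2,-100,0,48]
    - [1,2,-102,0,48]
    - [1,2,-103,0,48]
    - [1,2,-103,0,48]

```text
clock: 34.42
eef_pos: [0.4607, 0.2589, 0.1316]
eef_rot: [3.14, -0.001, 1.779]
force: [0.5, -0.1, -0.2]
opening: 0.599
finger_force: 37.6
```

Touching the shelf; release gently, retreat up and away.

apply_moves:
  deltas:
    - [0,0,-1,0,48]
    - [0,0,-1,0,48]
    - [0,0,-1,0,54]
    - [0,0,-1,0,65]
    - [0,0,-1,0,80]
    - [0,0,-1,0,85]
    - [0,0,15,0,85]
    - [0,0,50,0,85]
    - [0,0,90,0,85]
    - [0,-30,130,0,85]
    - [0,-60,150,0,85]
    - [0,-60,150,0,85]

```text
clock: 35.42
eef_pos: [0.4626, 0.193, 0.2853]
eef_rot: [3.134, -0.001, 1.772]
force: [0.4, -0.7, 0.1]
opening: 0.998
finger_force: 0.0
```

```bash
python3 - <<'E'
from h import *
a=save('scene','sc20');b=save('side','sd20');o=ctrl.get_obs();print(o['eef_pos'],o['clock'],o['force'])
for s in(a,b):
    print([(c.tolist(),st[4],onz(s,*c,.135).round(4).tolist(),onz(s,*c,.189).round(4).tolist()) for c,st in blobs(s['color'],'blue')[0] if 170<c[0]<430 and 100<c[1]<260])
f=lambda i:cv2.resize(i,(400,400),interpolation=cv2.INTER_CUBIC)
cv2.imwrite('pics/v20.png',np.hstack([f(b['color'][100:300,145:345]),f(a['color'][110:290,200:420])])[:,:,::-1])
E
```

```text
[0.46035478 0.19760445 0.28187001] 35.5167 [-0.71645426  0.38755826 -0.91768985]
[([217.0, 185.7], 200, [0.5872, -0.1261, 0.135], [0.6146, -0.102, 0.189]), ([244.1, 199.6], 187, [0.5901, -0.0394, 0.135], [0.6173, -0.0211, 0.189]), ([369.0, 209.8], 215, [0.4608, 0.2617, 0.135], [0.4967, 0.2597, 0.189]), ([272.1, 215.7], 201, [0.5973, 0.0482, 0.135], [0.624, 0.0605, 0.189]), ([393.4, 215.0], 225, [0.4453, 0.3222, 0.135], [0.4823, 0.3161, 0.189]), ([298.0, 234.0], 240, [0.6122, 0.1289, 0.135], [0.6379, 0.1358, 0.189])]
[([270.1, 132.3], 311, [0.7019, 0.1985, 0.135], [0.6289, 0.0962, 0.189]), ([247.3, 124.9], 48, [0.6738, 0.2891, 0.135], [0.6035, 0.1781, 0.189]), ([184.9, 139.4], 243, [0.4514, 0.2952, 0.135], [0.4024, 0.1837, 0.189]), ([396.1, 139.5], 31, [0.996, -0.0571, 0.135], [0.8948, -0.1348, 0.189]), ([290.6, 148.2], 183, [0.6853, 0.0694, 0.135], [0.6139, -0.0204, 0.189]), ([310.3, 159.6], 220, [0.6866, -0.02, 0.135], [0.6151, -0.1013, 0.189])]
```

View pics/v20.png

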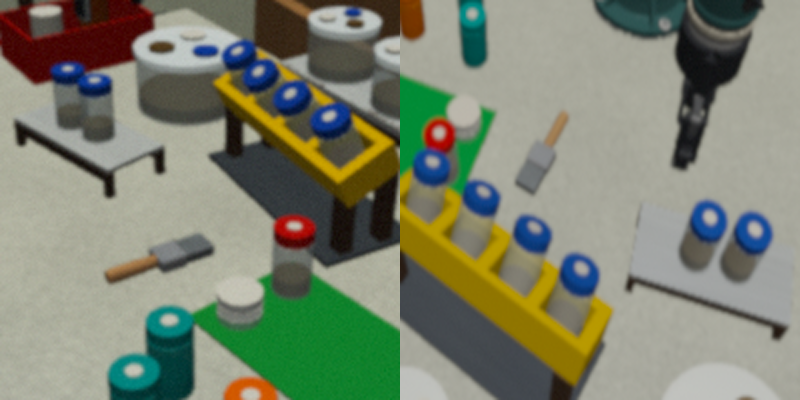

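```bash
python3 -c "
from station import ctrl
print(ctrl.sign_off())"
```

```text
the job is handed in; nothing more can be done
None
```

The job is handed in at about 35.5 s: the last images show a blue-lidded jar seated in every rack pocket and the two leftover jars upright side by side on the shelf. The two I placed in the rack lean an estimated 4° past the pocket axis, inside the 0.2 rad limit. The hand-in returned no verdict.

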